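Lay out a stack of cups on their saucers

TASK

Take the stack of four white porcelain cups apart and stand each cup upright in the well of the saucer of its own size: the smallest cup on the smallest saucer, and so on up to the largest on the largest. Set them down gently, tip nothing over, and leave the saucers, the milk pitcher and the tamper where they are.

Things in the scene. Friction and masses are not known exactly. Their poses are not given: they have to be found in the camera images.
- espresso_cup_centre (a point): Smallest of four white porcelain cups: round, no handle, open top, 58 mm high, foot 44 mm across widening to 48, 52 mm across over the top 10 mm; rim 4.5 mm thick, ledge inside 10 mm below it. Point on its axis, half-way up (29 mm above the foot); z up. Starts top in the stack, foot in the next larger cup: only its upper 48 mm stand free. Up to 0.25 kg.
- macchiato_cup_centre (a point): Second smallest of four white porcelain cups: round, no handle, open top, 66 mm high, foot 50 mm across widening to 54, 58 mm across over the top 10 mm; rim 4.5 mm thick, ledge inside 10 mm below it. Point on its axis, half-way up (33 mm above the foot); z up. Starts second from top in the stack, foot in the next larger cup: only its upper 56 mm stand free. Up to 0.25 kg.
- flat_white_cup_centre (a point): Second largest of four white porcelain cups: round, no handle, open top, 74 mm high, foot 56 mm across widening to 60, 64 mm across over the top 10 mm; rim 4.5 mm thick, ledge inside 10 mm below it. Point on its axis, half-way up (37 mm above the foot); z up. Starts third from top in the stack, foot in the next larger cup: only its upper 64 mm stand free. Up to 0.25 kg.
- cappuccino_cup_centre (a point): Largest of four white porcelain cups: round, no handle, open top, 82 mm high, foot 62 mm across widening to 66, 70 mm across over the top 10 mm; rim 4.5 mm thick, ledge inside 10 mm below it. Point on its axis, half-way up (41 mm above the foot); z up. Starts lowest in the stack, on the 6.5 mm thick black mat. Up to 0.25 kg.
- espresso_saucer: Smallest of four white porcelain saucers, 96 mm across, loose on the worktop; for the smallest cup. Origin: centre of its underside; z up. Flat round well 56 mm across, floor 6 mm above the origin, for the cup's 44 mm foot; from there it slopes up to the rim, 14.5 mm above the origin.
- macchiato_saucer: Second smallest of four white porcelain saucers, 112 mm across, loose on the worktop; for the second smallest cup. Origin: centre of its underside; z up. Flat round well 62 mm across, floor 6 mm above the origin, for the cup's 50 mm foot; from there it slopes up to the rim, 14.5 mm above the origin.
- flat_white_saucer: Second largest of four white porcelain saucers, 128 mm across, loose on the worktop; for the second largest cup. Origin: centre of its underside; z up. Flat round well 68 mm across, floor 6 mm above the origin, for the cup's 56 mm foot; from there it slopes up to the rim, 14.5 mm above the origin.
- cappuccino_saucer: Largest of four white porcelain saucers, 144 mm across, loose on the worktop; for the largest cup. Origin: centre of its underside; z up. Flat round well 74 mm across, floor 6 mm above the origin, for the cup's 62 mm foot; from there it slopes up to the rim, 14.5 mm above the origin.
- milk_pitcher_centre (a point): Bystander: steel milk pitcher with a handle and a spout, 122 x 86 mm, 111 mm high, standing among the saucers. The point lies 55 mm above its underside, near the middle of its outline.
- tamper_centre (a point): Bystander: tamper, 106 mm high, standing on its 58 mm wide, 30 mm high steel base, with a black knob 38 mm across above; on the black mat beside the stack. The point lies on its axis, half-way up. Behind the mat and to its left the espresso machine's fixed drip tray, 121 mm high, begins at x = 0.54 m (for y above -0.05 m).

How it is judged:
By the outcome, as a careful person would: the job done as asked, in the order asked, and still so for the second after the job is handed in, with the robot touching nothing.
It also fails if it takes over 93 s, if anything falls off the work surface, if the arm or the gripper's body presses on something with over 40 N, if the wrist force passes 120 N, or if a joint passes its speed limit or range.

ROBOT

A 7-joint arm with a two-finger parallel gripper is mounted at the origin on a cart in front of the work surface, level with it; the furniture and walls round the work are solid. World frame = base frame: x ahead of the robot, y to its left, z up, the work surface at z = 0. Lengths are in m, angles in rad, forces in N, time in s.
With the tool pointing down it reaches from about 0.425 to 0.875 m from the base axis. Payload 4.7 kg.
Tool frame: the origin (TCP) lies on the centre line of the jaws, within the pads' length; the fingertips stand ahead of it and the grasp point (between the pads) lies 2 mm behind it (nose_length is the z of the fingertips in the tool frame, in m); z points along the fingers, y is the line along which they close (so a half turn about z gives the same grasp; the last joint's range is limited). The gripper opens to 87 mm and grips with 3 to 60 N. Pads are 19 mm wide; open, the fingers measure 117 mm over their backs; the gripper's body (75 mm by 190 mm) begins 51 mm behind the grasp point.
Start: joints at [-1.33, 0.321, -0.07, 1.45, 0.023, 1.371, -0.057], TCP at [0.146, 0.633, 0.201] pointing down, gripper open.
Joint ranges: [-2.86, 2.86], [-0.3, 2.09], [-1.38, 1.24], [0.06, 2.45], [-1.56, 4.7], [0.09, 2.05], [-2.69, 2.69]. Speed limits (rad/s): [2.57, 2.57, 3.14, 3.14, 3.14, 3.14, 3.14].

INTERFACE

Orientations are given as a rotation vector (axis times angle).
In Python, from bench import * gives the robot as it stands.
- The arm moves only by the tool send_rows, never from a script. Its arguments are lists of equal length, an entry for each row: "xyz": the shift along the tool's x, y, z in mm, a list of three; "dr": the turn, a rotation vector about the tool's x, y, z in rad, a list of three. A call has exactly 10 rows; each row is the pose to reach, as a shift and turn from the pose commanded when the call began, along the tool's axes at that moment; what a row does not reach only later rows make up. A row lasts 1/12 s, in which the tool goes at most 41.7 mm and 7.16 degrees, less where a joint would pass 70% of its speed; a pose out of reach is approached as far as the arm can. A call with a gripper value outside its range is refused whole. "jaw" is the finger opening in mm, from 0 to 87, set as the call begins (left out, the last holds). The fingers move at their own pace and stop on an object; "grip_force" is the grip in N (left out, the last holds). Time passes only in rows, so rows that repeat a pose let the fingers close, or fill a call up. It gives the time, the measured TCP pose, the force, the opening and the grip force at its end, in the units of the state.
- get_state(): the state, without advancing time (a new reading comes with each control period).
- get_image(name): name is "scene" or "side" or "wrist"; returns the picture (480x640x3 uint8, red, green, blue); there is no depth.
- calibration(name): a dict with "vfov" (degrees; the focal length in pixels is half the picture's height over the tangent of half this angle, whatever the lens; pixels are square), "cx", "cy" (the principal point, pixels), "rvec" (rotation vector, rad) and "tvec" (3), from world to camera coordinates, as OpenCV has them; the wrist camera has in their place "hand_eye" (4x4, takes a point from camera to tool coordinates, whose origin is the TCP and whose axes are the flange's). Camera axes: x right, y down, z forward; pixel columns grow to the right and rows downward; lengths in m; the calibration is good to about 2 mm. A picture is of the moment at which its call begins: read the wrist's pose just before it. calibration takes no time and is no camera call.
- close_job(): hands the job in; it is judged then, once.
The state is a dict: "time": time; "joint_positions": joint angles; "qd": joint speeds; "joint_torque": joint torques, N m; "position": TCP position; "tool_rot": TCP orientation; "ft_force": force on the tool from outside, world axes, zero at the start; "torque": the same for the moment, N m; "grip_width": opening from 0.0 (shut) to 1.0 (fully open); "grip_force": force on a finger pad.
Only numpy, scipy, OpenCV 4.12 (cv2) and the standard library are available. Lean on these libraries where they do the work, as an engineer would, in place of code of your own. Each camera call takes 0.05 s, during which the arm holds its last target. There are 200 camera calls.

## Working session

There is one attempt and no reset: what is moved stays moved. The work goes in short steps, Python scripts to look and compute and a tool call to move; the robot and the scene stay as the last step left them, time stands still between calls to the robot, and variables do not carry over. Pictures are saved under pics/ and viewed, at most 14 in all, crops included, and the job is handed in when it is done.

Besides the shell and the picture viewer there is one more tool, called after ">>>" by a JSON object that holds its "method" and its "body". send_rows: Moves the arm, as the interface text tells. Its arguments: {"type":"object","properties":{"xyz":{"type":"array"},"dr":{"type":"array"},"jaw":{"type":"number"},"grip_force":{"type":"number"}},"required":["xyz","dr"]}

```bash
ls; mkdir -p pics; python3 - <<'E'
from bench import *
import cv2
s=get_state();print(s)
for n in("scene","side","wrist"):
    print(n,calibration(n))
for n in("scene","side"):
    cv2.imwrite(f"pics/{n}0.png",get_image(n)[:,:,::-1])
E
```

```text
pics
{'time': 0.0, 'joint_positions': array([-1.32991065,  0.32175746, -0.07006897,  1.45167956,  0.02259674,
        1.3707728 , -0.05692252]), 'qd': array([ 4.47964881e-05,  7.16509019e-04, -4.59461444e-04,  9.56530312e-05,
       -1.57327381e-03, -1.52353988e-03,  1.11497817e-03]), 'joint_torque': array([ 9.50611093e-05, -4.91298795e+01, -4.03780835e-01, -3.12517798e+01,
       -6.37466437e-02,  4.38224024e-02,  1.80315692e-04]), 'position': array([0.14607769, 0.63277199, 0.19990168]), 'tool_rot': array([-3.55470548e-01, -3.12130780e+00,  2.87054710e-03]), 'ft_force': array([-0.34103116,  0.24304473, -0.07492353]), 'torque': array([0.0037675 , 0.01132481, 0.00212369]), 'grip_force': 0.0, 'grip_width': 1.0019473255808173}
scene {'vfov': 49.1623440917253, 'cx': 321.41238643076866, 'cy': 237.5049202930284, 'rvec': array([ 2.18815902,  1.23402152, -0.44728203]), 'tvec': array([-0.30797002, -0.23980153,  1.49563263])}
side {'vfov': 53.05896900900075, 'cx': 315.41289633471007, 'cy': 238.5936116499373, 'rvec': array([ 2.1442771 , -0.57081207,  0.30131476]), 'tvec': array([-0.44702951,  0.29449806,  0.97257729])}
wrist {'vfov': 71.49413431636506, 'cx': 321.515616181078, 'cy': 238.62006994441367, 'hand_eye': array([[ 5.86216299e-04, -9.61397569e-01, -2.75162445e-01,
         7.41560128e-02],
       [ 9.99999422e-01,  3.15576533e-04,  1.02783448e-03,
         9.92325760e-05],
       [-9.01322758e-04, -2.75162889e-01,  9.61397198e-01,
        -1.83025847e-01],
       [ 0.00000000e+00,  0.00000000e+00,  0.00000000e+00,
         1.00000000e+00]])}
```

View pics/scene0.png

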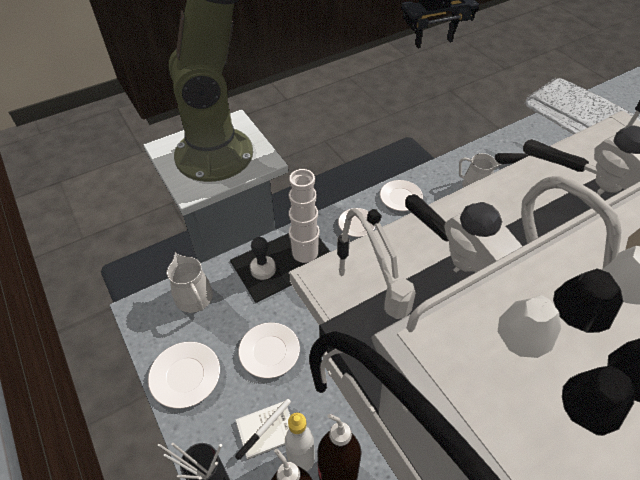

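View pics/side0.png

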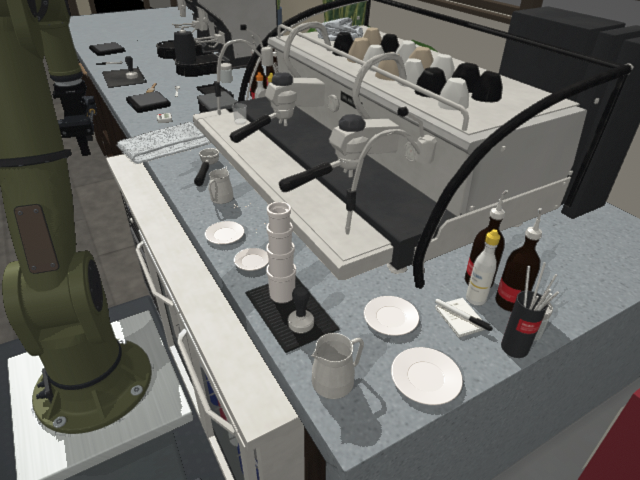

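```bash
python3 -c "
import bench;print([n for n in dir(bench) if n[0]!='_']);print(getattr(bench,'nose_length',None))"
```

```text
['MotionError', 'calibration', 'close_job', 'get_image', 'get_state', 'nose_length']
0.017
```

Scene: stack rim top at (303,178), saucers at about (184,375), (269,350), (401,196), (355,222, half hidden); pitcher (188,283), tamper (262,260). Side: rim (279,210), saucers (427,376), (391,316), (224,233), (251,259).

```bash
cat > h.py <<'E'
from bench import *
import numpy as np, cv2
from scipy.spatial.transform import Rotation as R
from scipy.optimize import least_squares
def cam(n):
    c=calibration(n);f=240/np.tan(np.radians(c["vfov"]/2))
    K=np.array([[f,0,c["cx"]],[0,f,c["cy"]],[0,0,1]])
    if n!="wrist": return K,R.from_rotvec(c["rvec"]).as_matrix(),np.array(c["tvec"])
    s=get_state();T=np.eye(4);T[:3,:3]=R.from_rotvec(s["tool_rot"]).as_matrix();T[:3,3]=s["position"]
    W=np.linalg.inv(T@c["hand_eye"]);return K,W[:3,:3],W[:3,3]
def proj(P,c):
    q=np.atleast_2d(P)@c[1].T+c[2];q=q@c[0].T;return q[:,:2]/q[:,2:]
def unproj(uv,z,c):
    d=c[1].T@np.linalg.inv(c[0])@np.array([*uv,1.]);o=-c[1].T@c[2];return (o+d*(z-o[2])/d[2])
def circ(x,y,z,r,n=72):
    a=np.linspace(0,2*np.pi,n,endpoint=False);return np.c_[x+r*np.cos(a),y+r*np.sin(a),0*a+z]
def blob(mask,p,rad=2):
    n,l,st,_=cv2.connectedComponentsWithStats(mask.astype(np.uint8))
    return l==l[int(p[1]),int(p[0])]
E
python3 - <<'E'
from h import *
S={"capp":(.072,(184,375),(427,376)),"flat":(.064,(269,350),(391,316)),"macc":(.056,(401,196),(224,233)),"esp":(.048,None,(251,259))}
C={n:cam(n) for n in("scene","side")}
I={n:cv2.imread(f"pics/{n}0.png") for n in C}
vis={n:I[n].copy() for n in I}
for k,(r,*ps) in S.items():
  for n,p in zip(C,ps):
    if p is None: continue
    hsv=cv2.cvtColor(I[n],cv2.COLOR_BGR2HSV)
    b=I[n].astype(int); m=(b.min(2)>150)&(b[:,:,2]>=b[:,:,0]-2)
    bl=blob(m,p)
    ct=max(cv2.findContours(bl.astype(np.uint8),0,1)[0],key=cv2.contourArea)
    e=cv2.fitEllipse(ct)
    f=lambda q:np.array(cv2.fitEllipse(proj(circ(q[0],q[1],.0145,r),C[n]).astype(np.float32))[0])-e[0]
    q=least_squares(f,unproj(p,.0145,C[n])[:2],diff_step=1e-3).x
    e2=cv2.fitEllipse(proj(circ(*q,.0145,r),C[n]).astype(np.float32))
    print(k,n,q.round(4),"axes seen",np.round(e[1],1),"expected",np.round(e2[1],1))
# points by hand
for k,z,a,b in[("rim",.2565,(303,178),(279,210))]:
    print(k,unproj(a,z,C["scene"]).round(3),unproj(b,z,C["side"]).round(3))
for k,z,a,b in[("tamper knob top",.106,(259,243),(301,298)),("pitcher top",.111,(184,268),(336,350)),("handle",.07,(203,292),(358,355))]:
    print(k,unproj(a,z,C["scene"]).round(3),unproj(b,z,C["side"]).round(3))
# stack grid overlay
xy=(unproj((303,178),.2565,C["scene"])+unproj((279,210),.2565,C["side"]))[:2]/2
out=[]
for n in C:
  v=I[n].copy()
  for z,r in[(.2565,.026),(.2085,.029),(.1525,.032),(.0885,.035),(.0065,.031)]:
    cv2.polylines(v,[proj(circ(*xy,z,r),C[n]).round().astype(int)],True,(0,0,255),1)
  u=proj([*xy,.13],C[n])[0].astype(int)
  out.append(cv2.resize(v[u[1]-100:u[1]+100,u[0]-60:u[0]+60],None,fx=3,fy=3))
cv2.imwrite("pics/stack.png",np.hstack(out)[:, :])
E
```

```text
capp scene [ 0.593  -0.3207] axes seen [62.1 74.5] expected [63.1 75.8]
capp side [ 0.5917 -0.3203] axes seen [54.6 72.8] expected [55.2 73.7]
flat scene [ 0.6341 -0.1491] axes seen [54.3 61. ] expected [55.3 62.2]
flat side [ 0.6331 -0.1482] axes seen [38.1 55.4] expected [38.8 55.9]
macc scene [0.414  0.3481] axes seen [29.4 40.3] expected [30.7 43.3]
macc side [0.4176 0.3533] axes seen [21.9 39.2] expected [22.3 39.7]
esp side [0.4414 0.2042] axes seen [22.1 39.6] expected [22.2 36.2]
rim [0.452 0.045 0.256] [0.446 0.038 0.256]
tamper knob top [ 0.442 -0.066  0.106] [ 0.431 -0.084  0.106]
pitcher top [ 0.424 -0.232  0.111] [ 0.418 -0.246  0.111]
handle [ 0.472 -0.217  0.07 ] [ 0.469 -0.249  0.07 ]
```

View pics/stack.png

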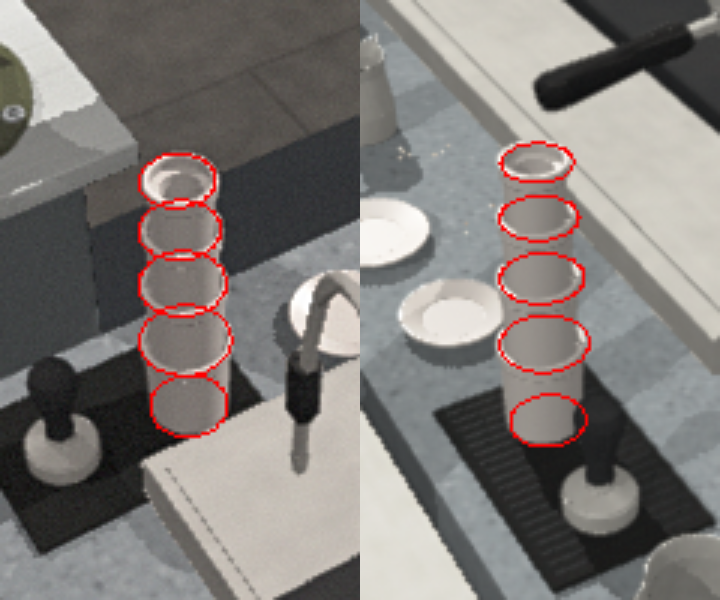

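Overlay shows the stack near (0.446, 0.042), model circles within ~3 px of the real rims. I'll check the machine's overhanging parts and compute the first move.

```bash
cat >> h.py <<'E'
def go(x,y,z,yaw=0.):
    """shift (mm) and turn (rad), in tool axes, to reach TCP x,y,z with tool down, tool y along world y turned by yaw"""
    s=get_state();A=R.from_rotvec(s["tool_rot"]);T=R.from_euler("z",yaw)*R.from_matrix([[-1,0,0],[0,1,0],[0,0,-1]])
    print("pos",s["position"].round(4),"t",round(s["time"],2),"shift",(A.inv().apply(np.array([x,y,z])-s["position"])*1e3).round(1),"dr",(A.inv()*T).as_rotvec().round(3))
E
python3 - <<'E'
from h import *
C=[cam("scene"),cam("side")]
P=[c[0]@np.c_[c[1],c[2]] for c in C]
for k,a,b in[("wand tip",(343,256),(350,205)),("portaf",(412,200),(284,186)),("arc end",(322,388),(419,284)),("tray corner",(292,275),(0,0)),("yellow cap",(299,419),(492,240)),("knob",(259,243),(302,299)),("stack rim",(302.5,178),(279,209))]:
    X=cv2.triangulatePoints(P[0],P[1],np.array(a,float),np.array(b,float))[:,0];print(k,(X[:3]/X[3]).round(3))
print(R.from_rotvec(get_state()["tool_rot"]).as_matrix().round(3))
go(.40,.33,.36)
E
```

```text
wand tip [0.631 0.032 0.211]
portaf [0.563 0.25  0.177]
arc end [ 0.763 -0.097  0.01 ]
tray corner [ 0.494 -0.22   0.78 ]
yellow cap [ 0.854 -0.197  0.183]
knob [ 0.437 -0.067  0.094]
stack rim [0.45  0.046 0.254]
[[-0.974  0.225 -0.   ]
 [ 0.225  0.974 -0.002]
 [-0.    -0.002 -1.   ]]
pos [0.1461 0.6328 0.2   ] t 0.1 shift [-315.5 -238.3 -159.6] dr [-0.002 -0.    -0.227]
```

>>> {"method": "send_rows", "body": {"xyz": [[-30,-22,-16],[-60,-45,-32],[-92,-70,-48],[-125,-95,-64],[-157,-119,-80],[-189,-143,-96],[-221,-167,-112],[-252,-191,-128],[-284,-215,-144],[-315,-238,-160]], "dr": [[0,0,-0.03],[0,0,-0.06],[0,0,-0.09],[0,0,-0.12],[0,0,-0.15],[0,0,-0.18],[0,0,-0.2],[0,0,-0.22],[0,0,-0.227],[0,0,-0.227]], "jaw": 87}}

```text
time: 0.93
position: [0.3936, 0.3365, 0.3573]
tool_rot: [0.001, -3.141, 0.0]
ft_force: [1.0, 0.6, 0.4]
grip_width: 0.997
grip_force: 0.0
```

```bash
python3 - <<'E'
from h import *
c=cam("wrist");im=get_image("wrist")[:,:,::-1].copy();cv2.imwrite("pics/w1.png",im)
for x,y,r,rw in[(.416,.351,.056,.031),(.4414,.2042,.048,.028)]:
  for z,q in[(.0145,r),(.006,rw)]: cv2.polylines(im,[proj(circ(x,y,z,q),c).round().astype(int)],True,(0,0,255),1)
cv2.imwrite("pics/w1o.png",im)
go(.44,.06,.36)
E
```

```text
pos [0.4014 0.3291 0.361 ] t 0.98 shift [ -42.  -268.6    1.5] dr [-0.     0.008 -0.013]
```

View pics/w1o.png

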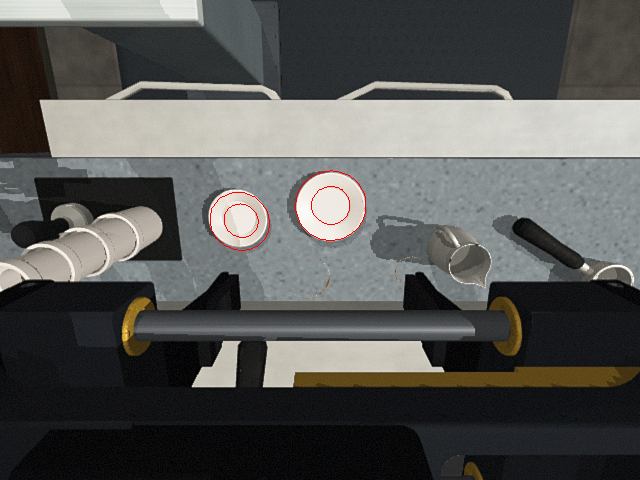

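Wrist view: saucers at (331,206) (macchiato) and (239,219) (espresso); model overlay matches macchiato, espresso off by ~2 px. Next move over the stack while refining.

```bash
cat >> h.py <<'E'
def fitsaucer(im,c,p,r,lo=150):
    b=im.astype(int);m=(b.min(2)>lo)&(b[:,:,2]>=b[:,:,0]-2);bl=blob(m,p)
    ct=max(cv2.findContours(bl.astype(np.uint8),0,1)[0],key=cv2.contourArea)
    e=cv2.fitEllipse(cv2.convexHull(ct))
    f=lambda q:np.array(cv2.fitEllipse(proj(circ(q[0],q[1],.0145,r),c).astype(np.float32))[0])-e[0]
    q=least_squares(f,unproj(p,.0145,c)[:2],diff_step=1e-3).x
    e2=cv2.fitEllipse(proj(circ(*q,.0145,r),c).astype(np.float32))
    print(q.round(4),"axes",np.round(e[1],1),"exp",np.round(e2[1],1));return q
E
python3 - <<'E'
from h import *
c=cam("wrist");im=cv2.imread("pics/w1.png")
fitsaucer(im,c,(331,206),.056);fitsaucer(im,c,(239,219),.048)
fitsaucer(im,c,(331,206),.056,130);fitsaucer(im,c,(239,219),.048,130)
E
```

```text
[0.4294 0.3434] axes [68.4 69.4] exp [68.6 69.7]
[0.4457 0.1924] axes [56. 60.] exp [56.2 60.7]
[0.4296 0.3433] axes [69.1 69.6] exp [68.6 69.7]
[0.4459 0.1924] axes [56.5 60.4] exp [56.2 60.7]
```

>>> {"method": "send_rows", "body": {"xyz": [[-4,-27,0],[-8,-54,0],[-12,-81,0],[-16,-108,0],[-20,-135,0],[-24,-162,0],[-29,-190,0],[-34,-218,0],[-38,-244,0],[-42,-269,0]], "dr": [[0,0,0],[0,0,0],[0,0,0],[0,0,0],[0,0,0],[0,0,0],[0,0,0],[0,0,0],[0,0,0],[0,0,0]]}}

```text
time: 1.82
position: [0.4348, 0.068, 0.3564]
tool_rot: [-0.001, -3.141, -0.0]
ft_force: [-0.1, 0.1, -0.1]
grip_width: 0.993
grip_force: 0.0
```

```bash
python3 - <<'E'
from h import *
get_image("wrist")
c=cam("wrist");im=get_image("wrist")[:,:,::-1].copy();cv2.imwrite("pics/w2.png",im)
for x,y,z,r in[(.446,.042,.2565,.026),(.446,.042,.2085,.029),(.446,.042,.1525,.032),(.446,.042,.0885,.035),(.4414,.2042,.0145,.048),(.436,-.075,.106,.019)]: cv2.polylines(im,[proj(circ(x,y,z,r),c).round().astype(int)],True,(0,0,255),1)
cv2.imwrite("pics/w2o.png",im)
go(.446,.042,.36)
E
```

```text
pos [0.4355 0.0647 0.3568] t 1.92 shift [-10.6 -22.7  -3.2] dr [-0.     0.001 -0.008]
```

View pics/w2o.png

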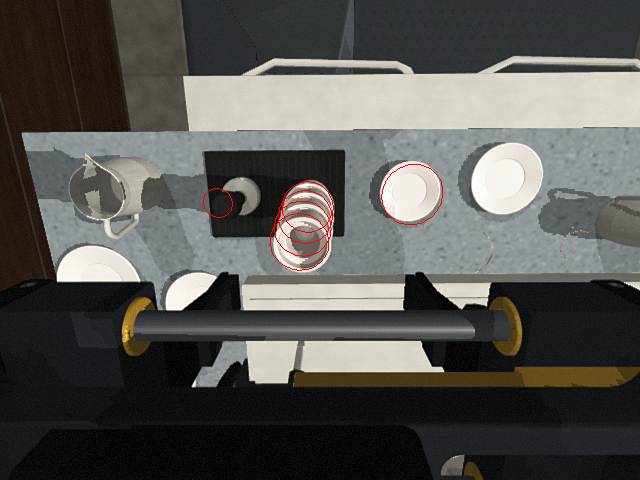

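Wrist view 2: stack's top cup inner hollow at (303,238), saucers espresso (411,192), macchiato (506,180), tamper knob (228,200). Fit these with a settled pose.

```bash
python3 - <<'E'
from h import *
c=cam("wrist");im=get_image("wrist")[:,:,::-1].copy();cv2.imwrite("pics/w3.png",im);print(get_state()["position"])
for u,r in[((411,180),.048),((506,160),.056)]: fitsaucer(im,c,u,r,140)
v=im[150:300,210:460].copy();v=cv2.resize(v,None,fx=3,fy=3,interpolation=2)
for x,y,z,r in[(.446,.042,.2565,.026)]:cv2.polylines(v,[((proj(circ(x,y,z,r),c)-[210,150]+.5)*3).round().astype(int)],True,(0,0,255),1)
cv2.imwrite("pics/w3o.png",v)
E
```

```text
[0.43509106 0.06758508 0.35667202]
[0.4363 0.2006] axes [58.3 62.6] exp [58.8 63.2]
[0.4181 0.3503] axes [66.6 77.1] exp [67.  77.9]
```

View pics/w3o.png

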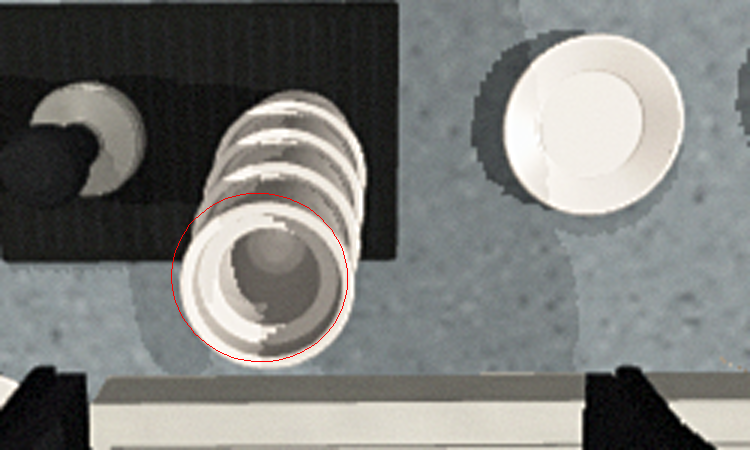

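```bash
python3 - <<'E'
from h import *
c=cam("wrist")
for i in range(4):
    c=cam("wrist");get_image("side");s=get_state();print(s["position"].round(4),s["tool_rot"].round(3),s["qd"].round(4).max(),unproj((299,244.3),.2565,c).round(4),unproj((410.5,191.5),.0145,c).round(4))
go(.449,.045,.36)
E
```

```text
[0.4348 0.0694 0.3566] [-2.000e-03 -3.141e+00 -1.000e-03] 0.0115 [0.4472 0.0477 0.2565] [0.4347 0.2083 0.0145]
[0.4347 0.0704 0.3564] [ 1.000e-03 -3.141e+00 -1.000e-03] 0.0069 [0.4469 0.0496 0.2565] [0.4339 0.2102 0.0145]
[0.4346 0.0708 0.3564] [ 3.000e-03 -3.141e+00 -0.000e+00] 0.0041 [0.4468 0.0506 0.2565] [0.4334 0.2109 0.0145]
[0.4347 0.0709 0.3564] [ 0.004 -3.141  0.   ] 0.0049 [0.4468 0.0509 0.2565] [0.4332 0.2112 0.0145]
pos [0.4347 0.0709 0.3564] t 2.17 shift [-14.3 -25.9  -3.6] dr [-0.    -0.     0.002]
```

```bash
cat >> h.py <<'E'
def fitrim(im,c,x,y,z,r,ri=None):
    """refine circle (x,y) at z by maximising brightness step across outline (inside bright)"""
    g=cv2.GaussianBlur(im.min(2),(3,3),0).astype(np.float32)
    def sc(q):
        t=0
        for rr,sg in[(r-.0012,1),(r+.002,-1)]:
            p=proj(circ(*q,z,rr),c).astype(np.float32);t+=sg*cv2.remap(g,p[:,:1],p[:,1:],1).mean()
        return t
    best=max((sc((x+a,y+b)),x+a,y+b) for a in np.arange(-.014,.0141,.001) for b in np.arange(-.014,.0141,.001))
    print("rim",np.round(best,4));return best[1:]
E
python3 - <<'E'
from h import *
get_image("scene")
c=cam("wrist");s=get_state();im=get_image("wrist")[:,:,::-1].copy();cv2.imwrite("pics/w4.png",im);print(s["position"],get_state()["position"])
for u,r in[((411,180),.048),((506,160),.056)]: fitsaucer(im,c,u,r,140)
fitrim(im,c,.447,.045,.2565,.026)
E
```

```text
[0.43472356 0.07080804 0.35645446] [0.43477295 0.07063019 0.35649933]
[0.4364 0.2007] axes [58.2 62.4] exp [58.8 63. ]
[0.4182 0.3502] axes [66.5 76.9] exp [66.9 77.5]
rim [9.44564e+01 4.49000e-01 4.50000e-02]
```

>>> {"method": "send_rows", "body": {"xyz": [[-4,-6,10],[-8,-13,25],[-12,-20,40],[-14,-26,50],[-14,-26,56],[-14,-26,56],[-14,-26,56],[-14,-26,56],[-14,-26,56],[-14,-26,56]], "dr": [[0,0,0],[0,0,0],[0,0,0],[0,0,0],[0,0,0],[0,0,0],[0,0,0],[0,0,0],[0,0,0],[0,0,0]]}}

```text
time: 3.1
position: [0.4493, 0.0439, 0.3014]
tool_rot: [-0.001, 3.14, 0.001]
ft_force: [0.1, 0.6, -0.0]
grip_width: 0.998
grip_force: 0.0
```

```bash
python3 - <<'E'
from h import *
c=cam("wrist");im=get_image("wrist")[:,:,::-1].copy()
fitrim(im,c,.447,.045,.2565,.026)
go(.449,.045,.250)
E
```

```text
rim [9.13929e+01 4.49000e-01 4.40000e-02]
pos [0.4492 0.0438 0.3013] t 3.15 shift [ 0.3  1.2 51.3] dr [0.    0.001 0.001]
```

>>> {"method": "send_rows", "body": {"xyz": [[0,0,10],[0,0,22],[0,0,34],[0,0,44],[0,0,51],[0,0,51],[0,0,51],[0,0,51],[0,0,51],[0,0,51]], "dr": [[0,0,0],[0,0,0],[0,0,0],[0,0,0],[0,0,0],[0,0,0],[0,0,0],[0,0,0],[0,0,0],[0,0,0]]}}

```text
time: 3.98
position: [0.4494, 0.0436, 0.2503]
tool_rot: [-0.0, 3.141, 0.001]
ft_force: [0.2, 0.5, -0.1]
grip_width: 0.998
grip_force: 0.0
```

>>> {"method": "send_rows", "body": {"xyz": [[0,0,0],[0,0,0],[0,0,0],[0,0,0],[0,0,0],[0,0,0],[0,0,0],[0,0,0],[0,0,0],[0,0,0]], "dr": [[0,0,0],[0,0,0],[0,0,0],[0,0,0],[0,0,0],[0,0,0],[0,0,0],[0,0,0],[0,0,0],[0,0,0]], "jaw": 45, "grip_force": 20}}

```text
time: 4.82
position: [0.449, 0.0435, 0.2497]
tool_rot: [0.0, -3.142, -0.0]
ft_force: [0.2, 0.2, -0.1]
grip_width: 0.518
grip_force: 0.0
```

```bash
python3 - <<'E'
from h import *
a=get_image("side")[:,:,::-1][150:330,190:370];b=get_image("wrist")[:,:,::-1]
cv2.imwrite("pics/v5.png",np.hstack([cv2.resize(a,(400,400)),cv2.resize(b[120:420,170:470],(400,400))]))
print(get_state()["grip_width"],get_state()["grip_force"])
E
```

```text
0.5205392873872795 0.0
```

View pics/v5.png

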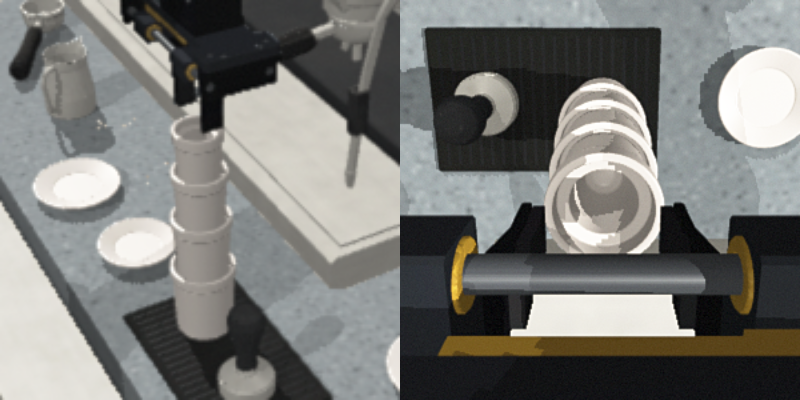

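```bash
python3 - <<'E'
from h import *
H=calibration("wrist")["hand_eye"];K=cam("wrist")[0];Hi=np.linalg.inv(H)
for o in(.0435,.0226):
  P=np.array([[x,s*o,z] for z in(.017,0,-.02) for x in(-.0095,.0095) for s in(-1,1)])
  q=P@Hi[:3,:3].T+Hi[:3,3];q=q@K.T;print(o,(q[:,:2]/q[:,2:]).round(0).tolist())
for n in("scene","side"):
  c=cam(n);s=get_state();A=R.from_rotvec(s["tool_rot"]);print(n,[proj(s["position"]+A.apply([0,y,z]),c).round(1).tolist() for y in(-.0226,.0226) for z in(.017,-.02)],proj([.449,.045,.2565],c).round(1))
E
```

```text
0.0435 [[254.0, 278.0], [389.0, 278.0], [252.0, 250.0], [390.0, 250.0], [249.0, 289.0], [394.0, 289.0], [247.0, 259.0], [396.0, 259.0], [241.0, 305.0], [402.0, 305.0], [238.0, 272.0], [405.0, 272.0]]
0.0226 [[286.0, 278.0], [356.0, 278.0], [286.0, 250.0], [357.0, 250.0], [284.0, 289.0], [359.0, 289.0], [283.0, 259.0], [360.0, 259.0], [280.0, 305.0], [363.0, 305.0], [278.0, 272.0], [365.0, 272.0]]
scene [[[292.2, 189.7]], [[291.3, 176.7]], [[311.2, 181.6]], [[310.8, 168.5]]] [[302.  177.1]]
side [[[284.3, 222.7]], [[283.8, 208.2]], [[275.0, 212.7]], [[274.3, 198.4]]] [[278.9 208.1]]
```

```bash
python3 - <<'E'
from h import *
o=[]
for n,x0,y0 in(("side",230,140),("scene",255,110)):
  im=get_image(n)[:,:,::-1];v=cv2.resize(im[y0:y0+100,x0:x0+100],(400,400),interpolation=2)
  c=cam(n);s=get_state();A=R.from_rotvec(s["tool_rot"])
  for z,col in((.017,(0,0,255)),(-.023,(0,200,0)),(-.053,(255,0,0))):
    for y in(-.0226,.0226):
      p=((proj(s["position"]+A.apply([0,y,z]),c)[0]-[x0,y0]+.5)*4).astype(int);cv2.circle(v,tuple(int(i) for i in p),3,col,-1)
  o.append(v)
cv2.imwrite("pics/v6.png",np.hstack(o))
E
```

```text
(no output)
```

View pics/v6.png

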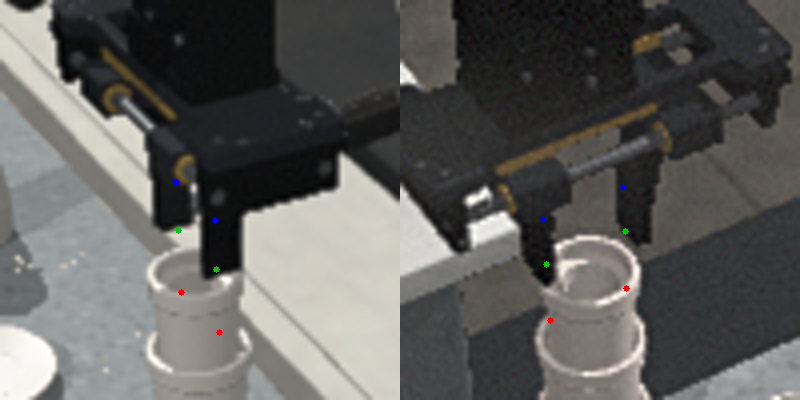

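The picture shows the fingertips end about 35 mm higher than the documented TCP implies (tips at tool z ≈ −0.018, not +0.017; they hover above the rim). I'll apply that offset: open, go 35 mm lower, close.

>>> {"method": "send_rows", "body": {"xyz": [[0,0,0],[0,0,0],[0,0,0],[0,0,0],[0,0,0],[0,1,8],[0,1,16],[0,1,24],[0,1,32],[0,1,35]], "dr": [[0,0,0],[0,0,0],[0,0,0],[0,0,0],[0,0,0],[0,0,0],[0,0,0],[0,0,0],[0,0,0],[0,0,0]], "jaw": 87}}

```text
time: 5.85
position: [0.448, 0.0443, 0.2128]
tool_rot: [0.0, -3.139, 0.001]
ft_force: [-0.7, -0.7, -0.5]
grip_width: 0.993
grip_force: 0.0
```

>>> {"method": "send_rows", "body": {"xyz": [[0,0,0],[0,0,0],[0,0,0],[0,0,0],[0,0,0],[0,0,0],[0,0,0],[0,0,0],[0,0,0],[0,0,0]], "dr": [[0,0,0],[0,0,0],[0,0,0],[0,0,0],[0,0,0],[0,0,0],[0,0,0],[0,0,0],[0,0,0],[0,0,0]], "jaw": 45, "grip_force": 20}}

```text
time: 6.68
position: [0.4492, 0.0444, 0.2149]
tool_rot: [-0.0, 3.141, 0.0]
ft_force: [0.6, -0.5, 1.7]
grip_width: 0.577
grip_force: 20.0
```

>>> {"method": "send_rows", "body": {"xyz": [[0,0,-3],[0,0,-7],[0,0,-12],[0,0,-18],[0,0,-24],[0,0,-30],[0,0,-30],[0,0,-30],[0,0,-30],[0,0,-30]], "dr": [[0,0,0],[0,0,0],[0,0,0],[0,0,0],[0,0,0],[0,0,0],[0,0,0],[0,0,0],[0,0,0],[0,0,0]]}}

```text
time: 7.52
position: [0.4488, 0.0445, 0.2444]
tool_rot: [0.0, -3.141, 0.0]
ft_force: [-0.5, -1.0, -1.0]
grip_width: 0.58
grip_force: 20.0
```

```bash
python3 - <<'E'
from h import *
o=[]
for n,x0,y0 in(("side",230,130),("scene",255,110)):
  im=get_image(n)[:,:,::-1];o.append(cv2.resize(im[y0:y0+130,x0:x0+100],(400,520),interpolation=2))
cv2.imwrite("pics/v7.png",np.hstack(o));go(.4364,.2007,.245);print(get_state()["grip_width"],get_state()["grip_force"])
E
```

```text
pos [0.4488 0.0444 0.2444] t 7.62 shift [ 12.3 156.3  -0.6] dr [-0.    -0.001  0.   ]
0.5825184978862805 19.99979993328452
```

View pics/v7.png

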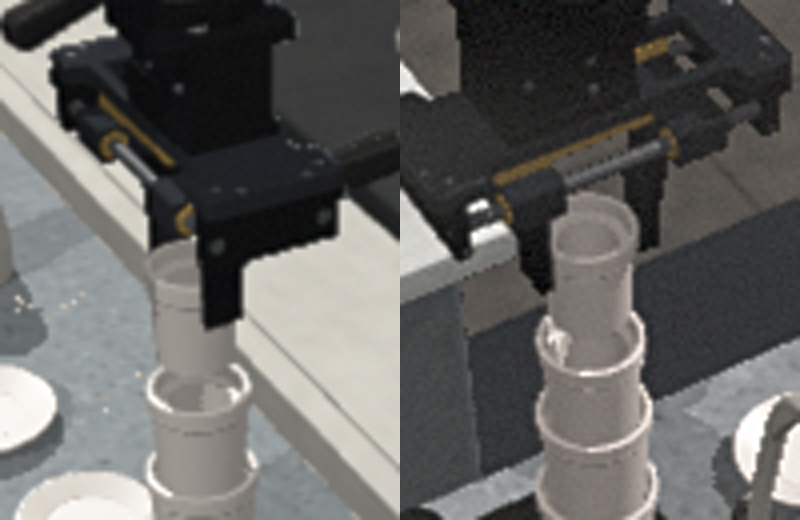

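Cup is out, upright, and the rest of the stack is intact. Moving over the espresso saucer.

>>> {"method": "send_rows", "body": {"xyz": [[1,8,0],[2,25,0],[4,50,10],[6,78,30],[8,106,55],[10,130,80],[12,147,100],[12,155,115],[12,156,120],[12,156,120]], "dr": [[0,0,0],[0,0,0],[0,0,0],[0,0,0],[0,0,0],[0,0,0],[0,0,0],[0,0,0],[0,0,0],[0,0,0]]}}

```text
time: 8.45
position: [0.4357, 0.2005, 0.1233]
tool_rot: [0.003, -3.139, 0.003]
ft_force: [0.2, -0.8, -0.9]
grip_width: 0.58
grip_force: 20.0
```

```bash
python3 - <<'E'
from h import *
for i in range(5): get_image("side")
s=get_state()["position"];c=cam("wrist");im=get_image("wrist")[:,:,::-1].copy();cv2.imwrite("pics/w8.png",im);print(s,get_state()["position"])
p=proj([.4364,.2007,.0145],c)[0];print(p, proj(circ(.4364,.2007,.0145,.048,8),c).round(0).tolist())
q=proj([.40,.2007,.0125],c)[0]
fitsaucer(im,c,q,.048,130)
go(.4364,.2007,.030)
E
```

```text
[0.43798987 0.2001587  0.1260672 ] [0.43787244 0.20025404 0.12595069]
[321.80166238 225.91002922] [[322.0, 275.0], [358.0, 261.0], [375.0, 226.0], [360.0, 188.0], [322.0, 172.0], [283.0, 189.0], [269.0, 226.0], [286.0, 261.0]]
[0.4365 0.201 ] axes [102.7 104.6] exp [102.7 105.7]
pos [0.4379 0.2003 0.126 ] t 8.75 shift [ 1.6  0.3 95.9] dr [ 0.001  0.002 -0.001]
```

>>> {"method": "send_rows", "body": {"xyz": [[1,0,8],[1,0,20],[1,0,34],[1,0,48],[1,0,62],[1,0,76],[1,0,87],[1,0,94],[1,0,96],[1,0,96]], "dr": [[0,0,0],[0,0,0],[0,0,0],[0,0,0],[0,0,0],[0,0,0],[0,0,0],[0,0,0],[0,0,0],[0,0,0]]}}

```text
time: 9.58
position: [0.4358, 0.2003, 0.0284]
tool_rot: [0.0, -3.141, 0.001]
ft_force: [0.2, 0.2, -0.3]
grip_width: 0.578
grip_force: 20.0
```

>>> {"method": "send_rows", "body": {"xyz": [[0,0,0],[0,0,0],[0,0,1],[0,0,2],[0,0,3],[0,0,4],[0,0,4.5],[0,0,5],[0,0,5.5],[0,0,6]], "dr": [[0,0,0],[0,0,0],[0,0,0],[0,0,0],[0,0,0],[0,0,0],[0,0,0],[0,0,0],[0,0,0],[0,0,0]]}}

```text
time: 10.42
position: [0.436, 0.2005, 0.0227]
tool_rot: [-0.0, 3.142, 0.0]
ft_force: [-0.5, -0.7, -0.7]
grip_width: 0.58
grip_force: 20.0
```

>>> {"method": "send_rows", "body": {"xyz": [[0,0,0.2],[0,0,0.4],[0,0,0.6],[0,0,0.8],[0,0,1],[0,0,1.2],[0,0,1.2],[0,0,1.2],[0,0,1.2],[0,0,1.2]], "dr": [[0,0,0],[0,0,0],[0,0,0],[0,0,0],[0,0,0],[0,0,0],[0,0,0],[0,0,0],[0,0,0],[0,0,0]]}}

```text
time: 11.25
position: [0.4361, 0.2005, 0.0218]
tool_rot: [-0.0, 3.141, 0.0]
ft_force: [-1.5, -0.8, 3.6]
grip_width: 0.581
grip_force: 20.0
```

>>> {"method": "send_rows", "body": {"xyz": [[0,0,0],[0,0,0],[0,0,0],[0,0,0],[0,0,0],[0,0,-5],[0,0,-15],[0,0,-30],[0,0,-50],[0,0,-75]], "dr": [[0,0,0],[0,0,0],[0,0,0],[0,0,0],[0,0,0],[0,0,0],[0,0,0],[0,0,0],[0,0,0],[0,0,0]], "jaw": 80}}

```text
time: 12.08
position: [0.4352, 0.2, 0.0972]
tool_rot: [0.0, -3.14, 0.002]
ft_force: [-0.1, -0.4, 0.0]
grip_width: 0.918
grip_force: 0.0
```

>>> {"method": "send_rows", "body": {"xyz": [[0,0,-25],[0,0,-55],[-1,0,-85],[-2,-10,-115],[-4,-35,-135],[-8,-65,-140],[-11,-100,-140],[-13,-130,-140],[-13,-150,-140],[-13,-156,-140]], "dr": [[0,0,0],[0,0,0],[0,0,0],[0,0,0],[0,0,0],[0,0,0],[0,0,0],[0,0,0],[0,0,0],[0,0,0]], "jaw": 87}}

```text
time: 12.92
position: [0.4493, 0.0403, 0.2378]
tool_rot: [0.009, 3.14, 0.001]
ft_force: [-0.1, 0.1, -0.6]
grip_width: 0.999
grip_force: 0.0
```

```bash
python3 - <<'E'
from h import *
for i in range(4): get_image("side")
cv2.imwrite("pics/s9.png",get_image("side")[:,:,::-1])
c=cam("wrist");im=get_image("wrist")[:,:,::-1].copy();cv2.imwrite("pics/w9.png",im)
q=fitrim(im,c,.449,.0445,.2085,.029)
go(*q,.167)
E
```

```text
rim [9.15152e+01 4.48000e-01 4.35000e-02]
pos [0.4489 0.0463 0.2365] t 13.22 shift [ 0.9 -2.8 69.5] dr [ 0.    -0.     0.003]
```

>>> {"method": "send_rows", "body": {"xyz": [[0,-1,8],[1,-2,20],[1,-2,34],[1,-2,48],[1,-2,60],[1,-2,67],[1,-2,69],[1,-2,69],[1,-2,69],[1,-2,69]], "dr": [[0,0,0],[0,0,0],[0,0,0],[0,0,0],[0,0,0],[0,0,0],[0,0,0],[0,0,0],[0,0,0],[0,0,0]]}}

```text
time: 14.05
position: [0.4485, 0.0426, 0.1681]
tool_rot: [-0.0, 3.14, 0.001]
ft_force: [0.7, -0.2, -0.7]
grip_width: 0.997
grip_force: 0.0
```

>>> {"method": "send_rows", "body": {"xyz": [[0,0,0],[0,0,0],[0,0,0],[0,0,0],[0,0,0],[0,0,0],[0,0,0],[0,0,0],[0,0,0],[0,0,0]], "dr": [[0,0,0],[0,0,0],[0,0,0],[0,0,0],[0,0,0],[0,0,0],[0,0,0],[0,0,0],[0,0,0],[0,0,0]], "jaw": 50, "grip_force": 20}}

```text
time: 14.88
position: [0.4481, 0.0426, 0.1676]
tool_rot: [-0.0, 3.141, 0.0]
ft_force: [-0.7, 1.2, 0.5]
grip_width: 0.669
grip_force: 20.0
```

```bash
python3 - <<'E'
from h import *
a=cv2.imread("pics/s9.png")[170:350,180:360]
b=get_image("side")[:,:,::-1][150:330,200:380]
cv2.imwrite("pics/v9.png",cv2.resize(np.hstack([a,b]),(800,400)))
go(.4182,.3502,.030)
E
```

```text
pos [0.4481 0.0426 0.1676] t 14.93 shift [ 29.8 307.5 137.7] dr [0. 0. 0.]
```

View pics/v9.png

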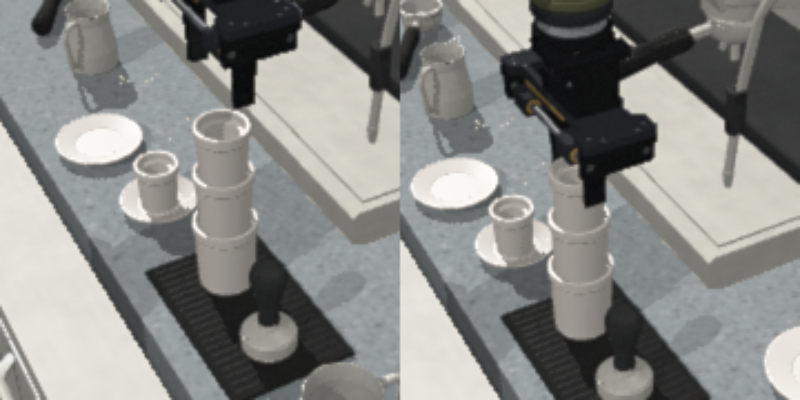

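Espresso cup stands upright in its saucer's well; macchiato cup is gripped (58 mm). Lift and carry.

>>> {"method": "send_rows", "body": {"xyz": [[0,0,-3],[0,0,-8],[0,0,-15],[0,0,-23],[0,2,-30],[1,12,-34],[3,30,-34],[5,55,-34],[8,85,-34],[11,115,-34]], "dr": [[0,0,0],[0,0,0],[0,0,0],[0,0,0],[0,0,0],[0,0,0],[0,0,0],[0,0,0],[0,0,0],[0,0,0]]}}

```text
time: 15.77
position: [0.4366, 0.1595, 0.2021]
tool_rot: [0.0, 3.141, 0.002]
ft_force: [-0.7, 0.7, -1.1]
grip_width: 0.668
grip_force: 20.0
```

>>> {"method": "send_rows", "body": {"xyz": [[3,30,0],[6,60,0],[9,90,5],[12,120,15],[15,148,35],[17,170,55],[18,184,70],[19,191,75],[19,192,75],[19,192,75]], "dr": [[0,0,0],[0,0,0],[0,0,0],[0,0,0],[0,0,0],[0,0,0],[0,0,0],[0,0,0],[0,0,0],[0,0,0]]}}

```text
time: 16.6
position: [0.418, 0.3496, 0.127]
tool_rot: [-0.001, 3.141, -0.001]
ft_force: [-0.4, 0.2, -0.7]
grip_width: 0.666
grip_force: 20.0
```

```bash
python3 - <<'E'
from h import *
for i in range(5): get_image("side")
s=get_state()["position"];c=cam("wrist");im=get_image("wrist")[:,:,::-1].copy();cv2.imwrite("pics/w10.png",im);print(s,get_state()["position"],get_state()["ft_force"])
q=fitsaucer(im,c,proj([.376,.3502,.0125],c)[0],.056,130)
go(*q,.038)
E
```

```text
[0.41886571 0.34894713 0.1277736 ] [0.41870811 0.34899001 0.12753223] [-0.3443655   0.13805874 -0.98586858]
[0.4228 0.3528] axes [120.8 132.1] exp [118.2 122.1]
pos [0.4187 0.349  0.1275] t 16.9 shift [-3.9  3.7 89.5] dr [ 0.001  0.001 -0.001]
```

>>> {"method": "send_rows", "body": {"xyz": [[0,0,8],[1,1,20],[1,1,34],[1,1,48],[1,1,62],[1,1,74],[1,1,83],[1,1,88],[1,1,90],[1,1,90]], "dr": [[0,0,0],[0,0,0],[0,0,0],[0,0,0],[0,0,0],[0,0,0],[0,0,0],[0,0,0],[0,0,0],[0,0,0]]}}

```text
time: 17.73
position: [0.4168, 0.3504, 0.0362]
tool_rot: [0.0, -3.141, 0.001]
ft_force: [-0.2, -0.2, -0.4]
grip_width: 0.663
grip_force: 20.0
```

>>> {"method": "send_rows", "body": {"xyz": [[0,0,0],[0,0,0],[0,0,1],[0,0,2],[0,0,3],[0,0,4],[0,0,4.5],[0,0,5],[0,0,5.5],[0,0,6]], "dr": [[0,0,0],[0,0,0],[0,0,0],[0,0,0],[0,0,0],[0,0,0],[0,0,0],[0,0,0],[0,0,0],[0,0,0]]}}

```text
time: 18.57
position: [0.417, 0.3506, 0.0307]
tool_rot: [-0.0, 3.141, 0.0]
ft_force: [-1.1, -0.2, 2.7]
grip_width: 0.665
grip_force: 20.0
```

```bash
python3 - <<'E'
from h import *
get_image("scene");print(get_state()["position"],get_state()["ft_force"])
c=cam("side");im=get_image("side")[:,:,::-1].copy()
v=cv2.resize(im[160:280,170:290],None,fx=4,fy=4)
for x,y,z,r in[(.418,.3503,.0145,.056),(.418,.3503,.006,.031)]:cv2.polylines(v,[((proj(circ(x,y,z,r),c)-[170,160]+.5)*4).round().astype(int)],True,(0,0,255),1)
cv2.imwrite("pics/v11.png",v)
E
```

```text
[0.41710947 0.35059401 0.03078064] [-0.69025432 -0.066143    1.6994752 ]
```

View pics/v11.png

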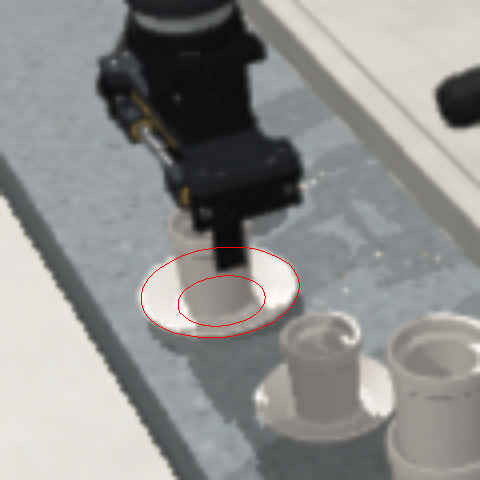

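Cup sits centred in the macchiato saucer with light contact. Release and return to the stack.

>>> {"method": "send_rows", "body": {"xyz": [[0,0,0],[0,0,0],[0,0,0],[0,0,0],[0,0,0],[0,0,-5],[0,0,-15],[0,0,-30],[0,0,-55],[0,0,-85]], "dr": [[0,0,0],[0,0,0],[0,0,0],[0,0,0],[0,0,0],[0,0,0],[0,0,0],[0,0,0],[0,0,0],[0,0,0]], "jaw": 85}}

```text
time: 19.5
position: [0.4161, 0.3497, 0.1159]
tool_rot: [0.0, -3.14, 0.003]
ft_force: [0.7, 0.5, 0.3]
grip_width: 0.971
grip_force: 0.0
```

>>> {"method": "send_rows", "body": {"xyz": [[0,-5,-30],[-2,-20,-55],[-5,-45,-70],[-8,-80,-75],[-12,-118,-75],[-16,-156,-75],[-20,-195,-75],[-24,-233,-75],[-28,-270,-75],[-31,-300,-75]], "dr": [[0,0,0],[0,0,0],[0,0,0],[0,0,0],[0,0,0],[0,0,0],[0,0,0],[0,0,0],[0,0,0],[0,0,0]], "jaw": 87}}

```text
time: 20.33
position: [0.4482, 0.0473, 0.1917]
tool_rot: [0.003, 3.14, 0.002]
ft_force: [1.4, 0.7, -0.5]
grip_width: 1.0
grip_force: 0.0
```

```bash
python3 - <<'E'
from h import *
for i in range(5): get_image("side")
c=cam("wrist");im=get_image("wrist")[:,:,::-1].copy();cv2.imwrite("pics/w12.png",im)
q=fitrim(im,c,.448,.0435,.1525,.032)
go(*q,.1115)
E
```

```text
rim [1.143431e+02 4.480000e-01 4.350000e-02]
pos [0.448  0.0519 0.191 ] t 20.63 shift [ 0.  -8.5 79.5] dr [0.001 0.001 0.002]
```

>>> {"method": "send_rows", "body": {"xyz": [[0,-3,4],[0,-6,12],[0,-8,26],[0,-8,42],[0,-8,58],[0,-8,71],[0,-8,78],[0,-8,79],[0,-8,79],[0,-8,79]], "dr": [[0,0,0],[0,0,0],[0,0,0],[0,0,0],[0,0,0],[0,0,0],[0,0,0],[0,0,0],[0,0,0],[0,0,0]]}}

```text
time: 21.47
position: [0.4485, 0.0427, 0.112]
tool_rot: [-0.001, 3.141, 0.0]
ft_force: [-0.1, 0.3, -0.2]
grip_width: 0.996
grip_force: 0.0
```

>>> {"method": "send_rows", "body": {"xyz": [[0,0,0],[0,0,0],[0,0,0],[0,0,0],[0,0,0],[0,0,0],[0,0,0],[0,0,0],[0,0,0],[0,0,0]], "dr": [[0,0,0],[0,0,0],[0,0,0],[0,0,0],[0,0,0],[0,0,0],[0,0,0],[0,0,0],[0,0,0],[0,0,0]], "jaw": 56, "grip_force": 20}}

```text
time: 22.3
position: [0.4482, 0.0427, 0.1118]
tool_rot: [-0.0, 3.141, 0.001]
ft_force: [0.1, 1.5, 2.2]
grip_width: 0.724
grip_force: 20.0
```

```bash
python3 - <<'E'
from h import *
go(.6335,-.1486,.2)
E
```

```text
pos [0.4482 0.0427 0.1118] t 22.3 shift [-185.3 -191.4  -88.2] dr [0.    0.001 0.   ]
```

>>> {"method": "send_rows", "body": {"xyz": [[0,0,-3],[0,0,-8],[0,0,-15],[0,0,-25],[0,0,-37],[0,0,-50],[0,0,-63],[0,-4,-74],[0,-14,-82],[0,-30,-85]], "dr": [[0,0,0],[0,0,0],[0,0,0],[0,0,0],[0,0,0],[0,0,0],[0,0,0],[0,0,0],[0,0,0],[0,0,0]]}}

```text
time: 23.13
position: [0.4487, 0.0128, 0.1983]
tool_rot: [-0.004, 3.139, 0.001]
ft_force: [1.0, -1.1, -2.0]
grip_width: 0.721
grip_force: 20.0
```

>>> {"method": "send_rows", "body": {"xyz": [[0,-22,0],[-3,-46,0],[-10,-72,0],[-22,-98,0],[-38,-122,0],[-58,-142,0],[-80,-155,0],[-105,-161,0],[-130,-161,0],[-152,-161,0]], "dr": [[0,0,0],[0,0,0],[0,0,0],[0,0,0],[0,0,0],[0,0,0],[0,0,0],[0,0,0],[0,0,0],[0,0,0]]}}

```text
time: 23.97
position: [0.601, -0.1501, 0.1966]
tool_rot: [-0.002, -3.141, 0.001]
ft_force: [-1.4, 0.3, -1.5]
grip_width: 0.723
grip_force: 20.0
```

```bash
python3 - <<'E'
from h import *
for i in range(5): get_image("side")
c=cam("wrist");im=get_image("wrist")[:,:,::-1].copy();cv2.imwrite("pics/w13.png",im)
for p in([.59,-.1486,.0125],[.6335,-.20,.0125]):
  try:fitsaucer(im,c,proj(p,c)[0],.064,140)
  except Exception as e: print(e)
fitsaucer(im,c,proj([.592,-.3205,.0125],c)[0],.072,140)
for i in(.64,.63):fitrim(im,c,i,-.1486,.0145,.064)
go(.6335,-.1486,.12);print(get_state()["ft_force"],get_state()["grip_width"])
E
```

```text
[ 0.641 -0.147] axes [112.3 122.5] exp [106.5 111.6]
[ 0.641 -0.147] axes [112.3 122.5] exp [106.5 111.6]
[ 0.5928 -0.3203] axes [120.7 136.6] exp [121.4 137.9]
rim [57.0835  0.635  -0.1496]
rim [57.0835  0.635  -0.1496]
pos [ 0.5989 -0.1494  0.1967] t 24.27 shift [-34.6   0.9  76.7] dr [-0.    -0.001 -0.001]
[-0.38933275 -0.11512845 -1.31427787] 0.7206852435517859
```

>>> {"method": "send_rows", "body": {"xyz": [[-5,0,4],[-12,0,14],[-20,0,28],[-27,0,44],[-33,0,60],[-35.5,0,76],[-35.5,0,92],[-35.5,0,106],[-35.5,0,116],[-35.5,0,120]], "dr": [[0,0,0],[0,0,0],[0,0,0],[0,0,0],[0,0,0],[0,0,0],[0,0,0],[0,0,0],[0,0,0],[0,0,0]]}}

```text
time: 25.1
position: [0.6344, -0.1479, 0.0743]
tool_rot: [0.001, -3.139, -0.001]
ft_force: [0.0, 0.3, -1.0]
grip_width: 0.721
grip_force: 20.0
```

```bash
python3 - <<'E'
from h import *
get_image("side");get_image("side")
c=cam("side");im=get_image("side")[:,:,::-1].copy()
v=cv2.resize(im[210:360,320:470],None,fx=4,fy=4)
for x,y,z,r in[(.6345,-.149,.0145,.064),(.6345,-.149,.006,.034)]:cv2.polylines(v,[((proj(circ(x,y,z,r),c)-[320,210]+.5)*4).round().astype(int)],True,(0,0,255),1)
cv2.imwrite("pics/v14.png",v)
go(.6345,-.149,.045)
E
```

```text
pos [ 0.6357 -0.1486  0.0767] t 25.25 shift [ 1.2 -0.4 31.7] dr [-0.  0.  0.]
```

View pics/v14.png

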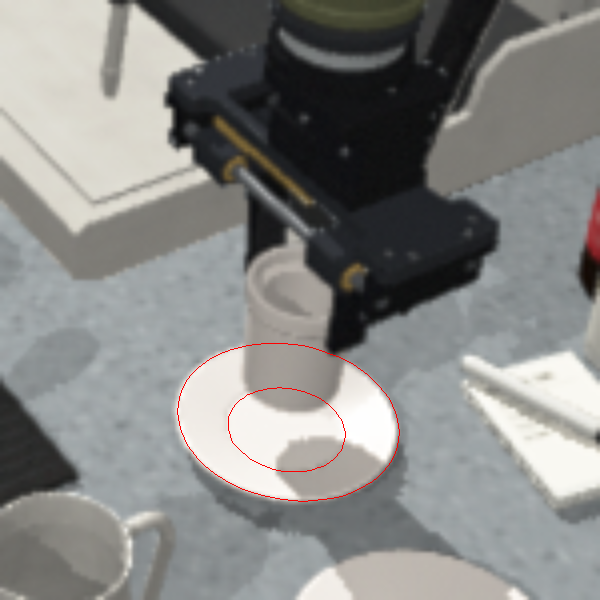

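Saucer overlay matches and the cup hangs upright above the well. Lower it.

>>> {"method": "send_rows", "body": {"xyz": [[1,0,5],[1,0,12],[1,0,20],[1,0,26],[1,0,30],[1,0,31.5],[1,0,32],[1,0,32],[1,0,32],[1,0,32]], "dr": [[0,0,0],[0,0,0],[0,0,0],[0,0,0],[0,0,0],[0,0,0],[0,0,0],[0,0,0],[0,0,0],[0,0,0]]}}

```text
time: 26.08
position: [0.6349, -0.1485, 0.0449]
tool_rot: [-0.0, 3.141, -0.0]
ft_force: [0.2, -0.0, -1.9]
grip_width: 0.72
grip_force: 20.0
```

>>> {"method": "send_rows", "body": {"xyz": [[0,0,0.5],[0,0,1],[0,0,1.5],[0,0,2],[0,0,2.5],[0,0,3],[0,0,3.5],[0,0,4],[0,0,4.5],[0,0,5]], "dr": [[0,0,0],[0,0,0],[0,0,0],[0,0,0],[0,0,0],[0,0,0],[0,0,0],[0,0,0],[0,0,0],[0,0,0]]}}

```text
time: 26.92
position: [0.6345, -0.1485, 0.0395]
tool_rot: [-0.0, 3.142, 0.0]
ft_force: [0.2, -0.1, -1.5]
grip_width: 0.721
grip_force: 20.0
```

>>> {"method": "send_rows", "body": {"xyz": [[0,0,0.2],[0,0,0.4],[0,0,0.6],[0,0,0.8],[0,0,1],[0,0,1],[0,0,1],[0,0,1],[0,0,1],[0,0,1]], "dr": [[0,0,0],[0,0,0],[0,0,0],[0,0,0],[0,0,0],[0,0,0],[0,0,0],[0,0,0],[0,0,0],[0,0,0]]}}

```text
time: 27.75
position: [0.6348, -0.1484, 0.0392]
tool_rot: [-0.001, 3.141, 0.001]
ft_force: [-1.6, 0.9, 5.7]
grip_width: 0.721
grip_force: 20.0
```

>>> {"method": "send_rows", "body": {"xyz": [[0,0,0],[0,0,0],[0,0,0],[0,0,0],[0,0,0],[0,0,-5],[0,0,-15],[0,0,-30],[0,0,-55],[0,0,-85]], "dr": [[0,0,0],[0,0,0],[0,0,0],[0,0,0],[0,0,0],[0,0,0],[0,0,0],[0,0,0],[0,0,0],[0,0,0]], "jaw": 87}}

```text
time: 28.58
position: [0.6337, -0.1484, 0.1245]
tool_rot: [-0.0, -3.14, -0.0]
ft_force: [-0.2, 0.5, 0.0]
grip_width: 1.0
grip_force: 0.0
```

>>> {"method": "send_rows", "body": {"xyz": [[5,0,-25],[20,0,-45],[45,0,-55],[75,0,-55],[105,8,-55],[133,25,-55],[156,50,-55],[174,78,-55],[184,110,-55],[187,140,-55]], "dr": [[0,0,0],[0,0,0],[0,0,0],[0,0,0],[0,0,0],[0,0,0],[0,0,0],[0,0,0],[0,0,0],[0,0,0]]}}

```text
time: 29.42
position: [0.4463, -0.0077, 0.1804]
tool_rot: [0.002, 3.139, 0.005]
ft_force: [0.8, -0.4, 0.1]
grip_width: 0.999
grip_force: 0.0
```

```bash
python3 - <<'E'
from h import *
for i in range(3): get_image("side")
cv2.imwrite("pics/s15.png",get_image("side")[:,:,::-1])
go(.448,.0435,.135)
E
```

```text
pos [ 0.448  -0.0084  0.1799] t 29.62 shift [ 0.  51.9 44.9] dr [0.001 0.002 0.001]
```

>>> {"method": "send_rows", "body": {"xyz": [[0,10,0],[0,26,0],[0,42,10],[0,50,25],[0,52,38],[0,52,45],[0,52,45],[0,52,45],[0,52,45],[0,52,45]], "dr": [[0,0,0],[0,0,0],[0,0,0],[0,0,0],[0,0,0],[0,0,0],[0,0,0],[0,0,0],[0,0,0],[0,0,0]]}}

```text
time: 30.45
position: [0.4483, 0.0432, 0.1344]
tool_rot: [0.001, 3.14, 0.001]
ft_force: [-0.0, -0.3, 0.3]
grip_width: 1.003
grip_force: 0.0
```

```bash
python3 - <<'E'
from h import *
get_image("side")
c=cam("wrist");im=get_image("wrist")[:,:,::-1].copy();cv2.imwrite("pics/w16.png",im)
q=fitrim(im,c,.448,.0435,.0885,.035)
go(*q,.0475)
E
```

```text
rim [1.501e+02 4.470e-01 4.350e-02]
pos [0.448  0.0434 0.1342] t 30.55 shift [ 1.1  0.1 86.7] dr [ 0.001  0.001 -0.   ]
```

>>> {"method": "send_rows", "body": {"xyz": [[1,0,6],[1,0,18],[1,0,32],[1,0,47],[1,0,62],[1,0,75],[1,0,83],[1,0,86],[1,0,86.5],[1,0,86.5]], "dr": [[0,0,0],[0,0,0],[0,0,0],[0,0,0],[0,0,0],[0,0,0],[0,0,0],[0,0,0],[0,0,0],[0,0,0]]}}

```text
time: 31.38
position: [0.4468, 0.0435, 0.0473]
tool_rot: [-0.0, 3.141, 0.0]
ft_force: [-0.4, 1.3, 0.8]
grip_width: 0.999
grip_force: 0.0
```

>>> {"method": "send_rows", "body": {"xyz": [[0,0,0],[0,0,0],[0,0,0],[0,0,0],[0,0,0],[0,0,0],[0,0,0],[0,0,0],[0,0,0],[0,0,0]], "dr": [[0,0,0],[0,0,0],[0,0,0],[0,0,0],[0,0,0],[0,0,0],[0,0,0],[0,0,0],[0,0,0],[0,0,0]], "jaw": 62, "grip_force": 20}}

```text
time: 32.22
position: [0.4469, 0.0435, 0.0474]
tool_rot: [-0.0, 3.141, 0.0]
ft_force: [-1.2, -1.0, 4.5]
grip_width: 0.797
grip_force: 20.0
```

```bash
python3 - <<'E'
from h import *
go(.5928,-.3203,.2)
E
```

```text
pos [0.4469 0.0435 0.0474] t 32.22 shift [-145.9 -363.8 -152.6] dr [0.    0.001 0.   ]
```

>>> {"method": "send_rows", "body": {"xyz": [[0,0,-4],[0,0,-12],[0,0,-24],[0,0,-40],[0,0,-58],[0,0,-78],[0,0,-98],[0,0,-118],[0,0,-138],[0,0,-155]], "dr": [[0,0,0],[0,0,0],[0,0,0],[0,0,0],[0,0,0],[0,0,0],[0,0,0],[0,0,0],[0,0,0],[0,0,0]]}}

```text
time: 33.05
position: [0.4462, 0.0434, 0.2034]
tool_rot: [-0.0, 3.141, 0.0]
ft_force: [1.1, 0.1, -2.1]
grip_width: 0.789
grip_force: 20.0
```

>>> {"method": "send_rows", "body": {"xyz": [[-3,-8,-5],[-9,-24,-5],[-18,-48,-5],[-30,-78,-5],[-43,-110,-5],[-57,-142,-5],[-70,-174,-5],[-82,-206,-5],[-94,-236,-5],[-104,-262,-5]], "dr": [[0,0,0],[0,0,0],[0,0,0],[0,0,0],[0,0,0],[0,0,0],[0,0,0],[0,0,0],[0,0,0],[0,0,0]]}}

```text
time: 33.88
position: [0.5501, -0.2214, 0.2062]
tool_rot: [-0.001, -3.14, 0.002]
ft_force: [0.3, 0.4, -0.5]
grip_width: 0.796
grip_force: 20.0
```

>>> {"method": "send_rows", "body": {"xyz": [[-9,-22,0],[-18,-44,2],[-27,-66,8],[-34,-84,20],[-39,-96,36],[-41,-101,54],[-42,-102,70],[-42,-102,80],[-42,-102,85],[-42,-102,85]], "dr": [[0,0,0],[0,0,0],[0,0,0],[0,0,0],[0,0,0],[0,0,0],[0,0,0],[0,0,0],[0,0,0],[0,0,0]]}}

```text
time: 34.72
position: [0.5916, -0.3198, 0.1204]
tool_rot: [0.001, -3.139, -0.002]
ft_force: [0.3, 0.2, -0.6]
grip_width: 0.793
grip_force: 20.0
```

```bash
python3 - <<'E'
from h import *
for i in range(4): get_image("side")
c=cam("wrist");im=get_image("wrist")[:,:,::-1].copy();cv2.imwrite("pics/w17.png",im)
fitsaucer(im,c,proj([.542,-.3205,.0125],c)[0],.072,140);fitrim(im,c,.592,-.3205,.0145,.072)
go(.5928,-.3203,.055);print(get_state()["ft_force"],get_state()["grip_width"])
E
```

```text
[ 0.6176 -0.3209] axes [170.9 211.1] exp [148.6 156.4]
rim [52.373   0.594  -0.3225]
pos [ 0.5933 -0.3206  0.1233] t 34.97 shift [ 0.6  0.3 68.3] dr [-0.001  0.002  0.001]
[-0.60538751  0.17593205 -2.40920686] 0.792768088000351
```

Well aligned; lower.

>>> {"method": "send_rows", "body": {"xyz": [[0,0,6],[0,0,16],[0,0,28],[0,0,41],[0,0,53],[0,0,62],[0,0,67],[0,0,70],[0,0,71],[0,0,71]], "dr": [[0,0,0],[0,0,0],[0,0,0],[0,0,0],[0,0,0],[0,0,0],[0,0,0],[0,0,0],[0,0,0],[0,0,0]]}}

```text
time: 35.8
position: [0.5927, -0.3207, 0.0511]
tool_rot: [-0.0, 3.141, -0.0]
ft_force: [-0.5, -1.0, -1.4]
grip_width: 0.79
grip_force: 20.0
```

>>> {"method": "send_rows", "body": {"xyz": [[0,0,0.5],[0,0,1],[0,0,1.5],[0,0,2],[0,0,2.5],[0,0,3],[0,0,3.5],[0,0,4],[0,0,4],[0,0,4]], "dr": [[0,0,0],[0,0,0],[0,0,0],[0,0,0],[0,0,0],[0,0,0],[0,0,0],[0,0,0],[0,0,0],[0,0,0]]}}

```text
time: 36.63
position: [0.5926, -0.3204, 0.0471]
tool_rot: [-0.0, 3.141, 0.0]
ft_force: [-0.2, -0.3, -1.4]
grip_width: 0.795
grip_force: 20.0
```

>>> {"method": "send_rows", "body": {"xyz": [[0,0,0.2],[0,0,0.4],[0,0,0.6],[0,0,0.8],[0,0,1],[0,0,1],[0,0,1],[0,0,1],[0,0,1],[0,0,1]], "dr": [[0,0,0],[0,0,0],[0,0,0],[0,0,0],[0,0,0],[0,0,0],[0,0,0],[0,0,0],[0,0,0],[0,0,0]]}}

```text
time: 37.47
position: [0.5928, -0.3205, 0.047]
tool_rot: [-0.0, 3.141, 0.0]
ft_force: [-1.4, 2.1, 5.9]
grip_width: 0.791
grip_force: 20.0
```

>>> {"method": "send_rows", "body": {"xyz": [[0,0,0],[0,0,0],[0,0,0],[0,0,0],[0,0,0],[0,0,-5],[0,0,-15],[0,0,-30],[0,0,-55],[0,0,-85]], "dr": [[0,0,0],[0,0,0],[0,0,0],[0,0,0],[0,0,0],[0,0,0],[0,0,0],[0,0,0],[0,0,0],[0,0,0]], "jaw": 87}}

```text
time: 38.3
position: [0.5919, -0.3201, 0.132]
tool_rot: [0.0, -3.14, -0.001]
ft_force: [1.7, 0.1, -0.4]
grip_width: 0.997
grip_force: 0.0
```

>>> {"method": "send_rows", "body": {"xyz": [[0,0,-25],[0,0,-55],[0,0,-85],[0,0,-110],[0,0,-130],[0,0,-140],[0,0,-140],[0,0,-140],[0,0,-140],[0,0,-140]], "dr": [[0,0,0],[0,0,0],[0,0,0],[0,0,0],[0,0,0],[0,0,0],[0,0,0],[0,0,0],[0,0,0],[0,0,0]]}}

```text
time: 39.13
position: [0.592, -0.3198, 0.2692]
tool_rot: [0.0, -3.139, -0.002]
ft_force: [0.4, 0.1, -0.4]
grip_width: 1.0
grip_force: 0.0
```

```bash
python3 - <<'E'
from h import *
cv2.imwrite("pics/end.png",get_image("side")[:,:,::-1][140:440,180:500])
E
```

```text
(no output)
```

View pics/end.png

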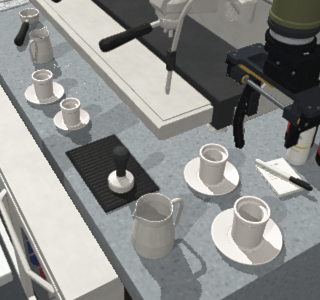

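All four cups stand upright in their own saucers (crop positions (42,85), (70,110), (213,170), (248,225)). The pitcher and tamper look unmoved, and the gripper is clear.

```bash
python3 -c "
from bench import *
print(close_job())"
```

```text
the job is handed in; nothing more can be done
None
```

All four cups are standing upright on the saucers of their own size, and the job was handed in at about 39 s of the 93 s limit; the pitcher and tamper look unmoved in the last picture.

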